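# Free the cover from under the bead tray

## Task

I need to draw the marbled cover board out from under the bead tray. Put the one bead that lies loose on the cover back into the tray with the others and let it go, then lift the tray by its handle bar straight up, without sliding it over the cover, and hold it still and level about 10 cm above the cover with all nine beads in it; finish while holding it there, I pull the cover out myself. Do not shift the cover, tip the tray or disturb the other things on the counter.

Things in the scene. Friction and masses are not known exactly. Their poses are not given: they have to be found in the camera images.
- cover: stiff marbled cover board of a portfolio, 350 (its x) x 500 (its y) x 4 mm, lying loose and flat on the counter; about 0.5 kg. Origin: centre of its underside; z up.
- tray: open wooden display tray standing loose on the cover, 270 (its x) x 190 mm (its y); floor 6 mm, walls 8 mm thick, rim 42 mm above the underside. From the middle of each short end a board 50 mm wide and 10 mm thick rises to 121 mm; they carry the handle bar, along the tray's x. 0.35 to 0.7 kg plus 0.18 kg of beads; balances about the bar's middle. Origin: centre of its underside; z up.
- tray_bar (a point): middle of the tray's handle bar, 105 mm above the tray's underside. The bar is 18 mm wide (along its y), 24 mm high and 250 mm long (along its x); nothing but air for 45 mm and more below it, the beads lying on the tray's floor.
- stray_mid (a point): centre of the stray bead: a marbled wooden bead, a ball of 38 mm diameter with small 12 mm flats at its two bored ends, 36 mm high; 22 g; it stands on one flat on the cover beside the tray, so its centre is 18 mm above the cover; it rolls if knocked.
- bead0_mid (a point): centre of one of the eight beads in the tray, like the stray one; one stands near each corner of the tray. Half-way along each long side, about 63 mm to either side of the bar's line, the tray's floor is free.
- bead1_mid (a point): centre of one of the eight beads in the tray, like the stray one; one stands near each corner of the tray.
- bead2_mid (a point): centre of one of the eight beads in the tray, like the stray one; one stands near each corner of the tray.
- bead3_mid (a point): centre of one of the eight beads in the tray, like the stray one; one stands near each corner of the tray.
- bead4_mid (a point): centre of one of the eight beads in the tray, like the stray one; four stand in a row under the bar.
- bead5_mid (a point): centre of one of the eight beads in the tray, like the stray one; four stand in a row under the bar.
- bead6_mid (a point): centre of one of the eight beads in the tray, like the stray one; four stand in a row under the bar.
- bead7_mid (a point): centre of one of the eight beads in the tray, like the stray one; four stand in a row under the bar.
- book: paperback book 152 x 210 x 38 mm lying flat beside the cover's left edge (origin: centre of its underside); not part of the job.
- weight: turned brass paperweight, 56 mm wide and 57 mm tall, standing just beyond the cover's far edge (origin: centre of its underside); not part of the job.
- tape_roll: roll of brown parcel tape lying flat, 90 mm across and 25 mm high, just beyond the cover's right edge (origin: centre of its underside); not part of the job.
- stray: the stray bead again: origin at the centre of its lower flat as it first stands (turns with it if it rolls).

How it is judged:
On the way:
1. the stray bead lies in the tray, let go, the tray still standing on the cover (x of stray_mid in the frame of tray between -0.127 and 0.127 m and y of stray_mid in the frame of tray between -0.088 and 0.088 m and z of stray_mid in the frame of tray between 0.01 and 0.09 m and contact force between the fingers and stray below 0.05 N and height (world z) of tray below 0.012 m and linear speed of stray below 0.05 m/s), for 0.2 s.
At the end, for the whole second after the job is handed in: Held by its bar, tray underside 60 to 160 mm above the cover, centre within 220 mm of the cover's, tilt under 0.09 rad, slower than 30 mm/s and 0.15 rad/s; nine beads inside its walls; cover moved under 25 mm, book, weight and tape roll under 30 mm (height (world z) of tray between 0.064 and 0.164 m and angle between tray's own z axis and vertical below 0.09 rad and linear speed of tray below 0.03 m/s and angular speed of tray below 0.15 rad/s and horizontal distance between tray and cover below 0.22 m and contact force between the fingers and tray above 1 N and contact force between tray and cover below 0.1 N and z of the grasp point in the frame of tray above 0.08 m and y of the grasp point in the frame of tray between -0.03 and 0.03 m and x of bead0_mid in the frame of tray between -0.127 and 0.127 m and y of bead0_mid in the frame of tray between -0.088 and 0.088 m and z of bead0_mid in the frame of tray between 0.01 and 0.09 m and x of bead1_mid in the frame of tray between -0.127 and 0.127 m and y of bead1_mid in the frame of tray between -0.088 and 0.088 m and z of bead1_mid in the frame of tray between 0.01 and 0.09 m and x of bead2_mid in the frame of tray between -0.127 and 0.127 m and y of bead2_mid in the frame of tray between -0.088 and 0.088 m and z of bead2_mid in the frame of tray between 0.01 and 0.09 m and x of bead3_mid in the frame of tray between -0.127 and 0.127 m and y of bead3_mid in the frame of tray between -0.088 and 0.088 m and z of bead3_mid in the frame of tray between 0.01 and 0.09 m and x of bead4_mid in the frame of tray between -0.127 and 0.127 m and y of bead4_mid in the frame of tray between -0.088 and 0.088 m and z of bead4_mid in the frame of tray between 0.01 and 0.09 m and x of bead5_mid in the frame of tray between -0.127 and 0.127 m and y of bead5_mid in the frame of tray between -0.088 and 0.088 m and z of bead5_mid in the frame of tray between 0.01 and 0.09 m and x of bead6_mid in the frame of tray between -0.127 and 0.127 m and y of bead6_mid in the frame of tray between -0.088 and 0.088 m and z of bead6_mid in the frame of tray between 0.01 and 0.09 m and x of bead7_mid in the frame of tray between -0.127 and 0.127 m and y of bead7_mid in the frame of tray between -0.088 and 0.088 m and z of bead7_mid in the frame of tray between 0.01 and 0.09 m and x of stray_mid in the frame of tray between -0.127 and 0.127 m and y of stray_mid in the frame of tray between -0.088 and 0.088 m and z of stray_mid in the frame of tray between 0.01 and 0.09 m and distance of cover from where it was at the start of the episode below 0.025 m and distance of each of book, weight, tape_roll from where it was at the start of the episode below 0.03 m); the arm keeps its last pose, push and grip.
It fails at once if the cover is shifted more than 25 mm (distance of cover from where it was at the start of the episode above 0.025 m).
It fails at once if the tray is tipped more than 15 degrees (angle between tray's own z axis and vertical above 0.26 rad).
It fails at once if the tray is slid more than 25 mm while it stands on the cover (contact force between tray and cover above 0.2 N and distance of tray from where it was at the start of the episode above 0.025 m).
It fails at once if the book, weight or tape roll is moved more than 30 mm (distance of any of book, weight, tape_roll from where it was at the start of the episode above 0.03 m).
It also fails if it takes over 51 s, if anything falls off the work surface, if the arm or the gripper's body presses on something with over 40 N, if the wrist force passes 120 N, or if a joint passes its speed limit or range.

## Robot

A 6-joint arm with a two-finger parallel gripper is mounted at the origin on the work surface. World frame = base frame: x ahead of the robot, y to its left, z up, the work surface at z = 0. Lengths are in m, angles in rad, forces in N, time in s.
With the tool pointing down it reaches from about 0.35 to 0.775 m from the base axis. Payload 7.3 kg.
Tool frame: the origin (TCP) lies on the centre line of the jaws, within the pads' length; the fingertips stand 14 mm ahead of it and the grasp point (between the pads) lies 5 mm behind it; z points along the fingers, y is the direction in which the jaws open and shut (so a half turn about z gives the same grasp; the last joint's range is limited). The gripper opens to 92 mm and grips with 3 to 60 N. Pads are 19 mm wide; open, the fingers measure 130 mm over their backs; the gripper's body (75 mm by 190 mm) begins 47 mm behind the grasp point.
Start: joints at [1.179, 0.342, 1.524, -0, 1.275, -0.146], TCP at [0.128, 0.509, 0.241] pointing down, gripper open.
Joint ranges: [-2.53, 2.53], [-0.77, 2.02], [0.04, 2.7], [-1, 4.14], [0.28, 2.66], [-3.11, 3.11]. Speed limits (rad/s): [2.57, 2.57, 3.14, 3.14, 3.14, 3.14].

## Interface

Orientations are given as a rotation vector (axis times angle).
In Python, from plant import * gives the robot as it stands.
- The arm moves only by the tool apply_moves, never from a script. Its argument "motion" is a list of rows, each a list of 7 numbers: the shift along the tool's x, y, z in mm, then the turn, a rotation vector about the tool's x, y, z in degrees, then the finger opening in mm, from 0 to 91.8. In form: [[tx, ty, tz, rx, ry, rz, grip], ...]. A call has exactly 10 rows; each row is the pose to reach, as a shift and turn from the pose commanded when the call began, along the tool's axes at that moment; what a row does not reach only later rows make up. A row lasts 1/8 s, in which the tool goes at most 62.5 mm and 10.7 degrees, less where a joint would pass 70% of its speed; a pose out of reach is approached as far as the arm can. A call with a gripper value outside its range is refused whole. The fingers move at their own pace and stop on an object; the grip force is fixed at half the most. Time passes only in rows, so rows that repeat a pose let the fingers close, or fill a call up. It gives the time, the measured TCP pose, the force and the opening at its end, in the units of the state.
- sense(): the state, without advancing time (a new reading comes with each control period).
- get_image(name): name is "scene" or "side" or "wrist"; returns the picture (480x640x3 uint8, red, green, blue); there is no depth.
- camera_info(name): a dict with "fx", "fy", "cx", "cy" (pixels), "world_to_cam" (4x4, takes a point from world to camera coordinates); the wrist camera has in their place "tool_from_camera" (4x4, takes a point from camera to tool coordinates, whose origin is the TCP and whose axes are the flange's). Camera axes: x right, y up, looking along -z (the intrinsics and any distortion apply to the point x, -y, -z); pixel columns grow to the right and rows downward; lengths in m; the calibration is good to about 2 mm. A picture is of the moment at which its call begins: read the wrist's pose just before it. camera_info takes no time and is no camera call.
- hand_in(): hands the job in, once; it reports no verdict.
Trained networks look in the newest picture that a camera, given by its name, has taken for a name from the list of things; names that differ only in an ending like _2 or _b are one class to them, and where a whole thing is asked for, a point or a joint stands for the part that bears it (a point fixed in the world has none). Each returns a list of dicts, best first, with "p" (0 to 1); they miss things now and then, are a little off and sometimes report something else, mostly with a low value. They report only what shows in the picture. A call takes as long as a camera call.
- masks_of(target, camera): "region" (480x640 bool, what is visible of it) and "point" ([column, row] in pixels, amid what is visible of it).
- landmark_of(target, camera): "point" ([column, row] in pixels: a listed point, or the origin of a listed thing).
The state is a dict: "time_s": time; "q": joint angles; "qd": joint speeds; "effort": joint torques, N m; "eef_pos": TCP position; "orientation": TCP orientation; "force": force on the tool from outside, world axes, zero at the start; "ft_torque": the same for the moment, N m; "width": finger opening in m.
Only numpy, scipy, OpenCV 4.12 (cv2) and the standard library are available. Lean on these libraries where they do the work, as an engineer would, in place of code of your own. Each camera call takes 0.05 s, during which the arm holds its last target.

## Working session

There is one attempt and no reset: what is moved stays moved. The work goes in short steps, Python scripts to look and compute and a tool call to move; the robot and the scene stay as the last step left them, time stands still between calls to the robot, and variables do not carry over. Pictures are saved under pics/ and viewed, and the job is handed in when it is done.

Besides the shell and the picture viewer there is one more tool, called after "Request:" as name([rows], argument=value, ...), one row to a line, values as JSON. apply_moves: Moves the arm, as the interface text tells. Its arguments: {"type":"object","properties":{"motion":{"type":"array"}},"required":["motion"]}

```bash
ls; mkdir -p pics; cat > h.py <<'E'
from plant import *
import numpy as np, cv2
from scipy.spatial.transform import Rotation as R
def save(cam,fn,img=None):
    im=get_image(cam) if img is None else img
    cv2.imwrite(fn,cv2.cvtColor(im,cv2.COLOR_RGB2BGR)); return im
def ray(cam,px,st=None):
    c=camera_info(cam)
    K=np.array([[c['fx'],0,c['cx']],[0,c['fy'],c['cy']],[0,0,1]])
    d=c.get('distortion',c.get('dist'))
    p=cv2.undistortPoints(np.array([[px]],float),K,None if d is None else np.array(d,float))[0,0]
    v=np.array([p[0],-p[1],-1.0])
    if 'world_to_cam' in c: T=np.linalg.inv(np.array(c['world_to_cam']))
    else:
        W=np.eye(4);W[:3,:3]=R.from_rotvec(st['orientation']).as_matrix();W[:3,3]=st['eef_pos']
        T=W@np.array(c['tool_from_camera'])
    return T[:3,3],T[:3,:3]@v
def atz(cam,px,z,st=None):
    o,v=ray(cam,px,st); return o+v*(z-o[2])/v[2]
E
python3 - <<'E'
from h import *
s=sense();print(s)
for c in ['scene','side','wrist']:
    print(camera_info(c)); save(c,f'pics/{c}0.png')
for c in ['scene','side','wrist']:
  for t,z in [('stray_mid',.022),('tray_bar',.109),('tray',.004),('cover',0)]:
    for r in landmark_of(t,c)[:3]:
        print(c,t,np.round(r['point'],1),round(r['p'],2),np.round(atz(c,r['point'],z,s),4))
E
```

```text
pics
{'time_s': 0.0, 'q': array([ 1.17901606e+00,  3.42708768e-01,  1.52505012e+00, -1.51505291e-05,
        1.27536289e+00, -1.45982497e-01]), 'qd': array([-0.00076613, -0.0007302 , -0.00079072, -0.00111256,  0.00013293,
        0.00250026]), 'effort': array([-1.30930664e-03, -4.31251681e+01, -2.44216830e+01,  7.17673148e-02,
        5.60577388e-02, -1.27595540e-04]), 'eef_pos': array([0.12757114, 0.50886134, 0.24004063]), 'orientation': array([-3.85071934e-01, -3.11750769e+00,  2.32139095e-03]), 'force': array([0.11524776, 0.90396566, 0.11902631]), 'ft_torque': array([ 0.01557841, -0.03292365,  0.01233059]), 'width': 0.09192239112517434}
{'fx': 441.2942898214187, 'fy': 441.2942898214187, 'cx': 320.42814062121073, 'cy': 235.06565571549743, 'world_to_cam': array([[ 4.35163586e-01,  9.00351338e-01, -3.49545787e-04,
        -2.87588097e-01],
       [-7.17812704e-01,  3.47172141e-01,  6.03503460e-01,
         3.32278225e-01],
       [ 5.43486501e-01, -2.62371821e-01,  7.97360302e-01,
        -1.35861871e+00],
       [ 0.00000000e+00,  0.00000000e+00,  0.00000000e+00,
         1.00000000
[... 825 characters left out ...]
000000e+00]])}
scene stray_mid [329.6 253.7] 0.76 [0.5747 0.0658 0.022 ]
scene stray_mid [140.7 326.3] 0.53 [ 0.5678 -0.3773  0.022 ]
scene tray_bar [225.8 265.5] 0.85 [ 0.5604 -0.1711  0.109 ]
scene tray_bar [329.1 260.3] 0.41 [0.6427 0.0291 0.109 ]
scene tray [231.  287.7] 0.56 [ 0.5501 -0.174   0.004 ]
scene cover [277.2 369. ] 0.7 [ 0.7705 -0.1509  0.    ]
scene cover [193.8 258.8] 0.68 [ 0.4321 -0.2285  0.    ]
scene cover [281.8 269.8] 0.58 [ 0.5535 -0.0497  0.    ]
side stray_mid [304.5 257.8] 0.76 [0.574 0.064 0.022]
side tray_bar [375.3 300.3] 0.84 [ 0.559  -0.1825  0.109 ]
side tray [368.4 330.4] 0.73 [ 0.5564 -0.1756  0.004 ]
side cover [329.3 299.1] 0.58 [ 0.5499 -0.0548  0.    ]
```

View pics/scene0.png

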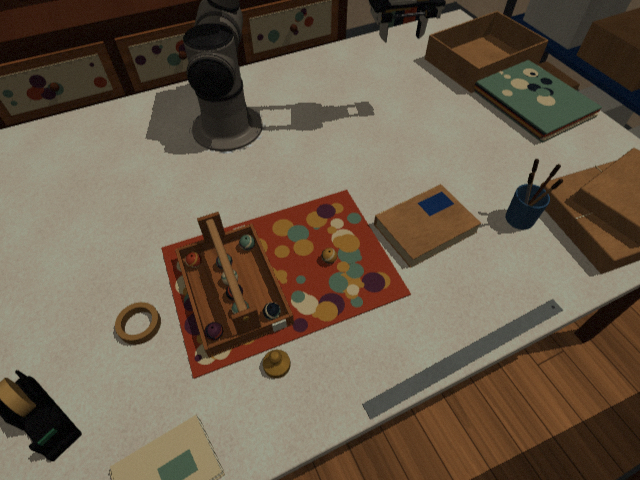

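View pics/side0.png

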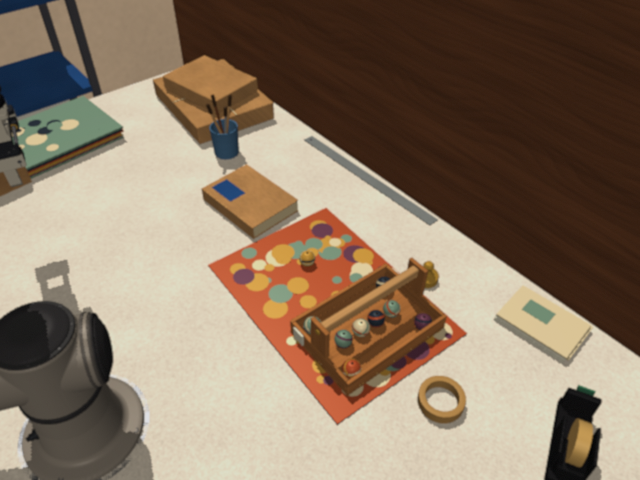

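View pics/wrist0.png

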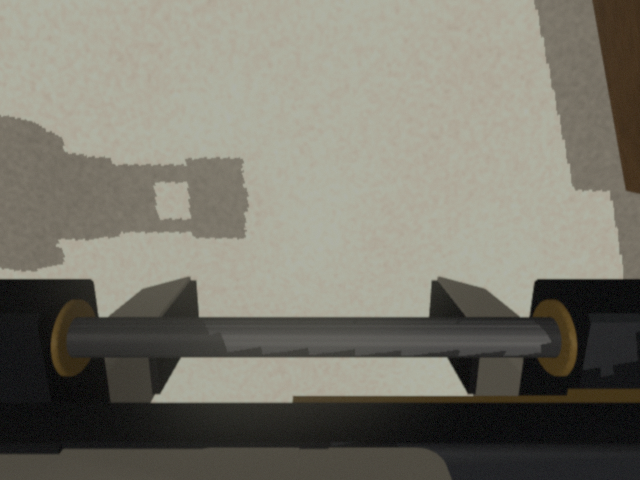

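Scene view: stray bead at (330,254), tray bar from about (210,222) to (246,315). The side view agrees, with the bead at (308,258). Both views put the stray at about (0.574, 0.065). Next I'll zoom in to get the tray's yaw.

```bash
python3 - <<'E'
import cv2
a=cv2.imread('pics/scene0.png')[185:365,155:355]; b=cv2.imread('pics/side0.png')[230:420,270:480]
cv2.imwrite('pics/z1.png',cv2.resize(a,(800,600) if 0 else None,fx=3.3,fy=3.3) if 0 else cv2.resize(a,None,fx=3,fy=3,interpolation=cv2.INTER_CUBIC))
cv2.imwrite('pics/z2.png',cv2.resize(b,None,fx=3,fy=3,interpolation=cv2.INTER_CUBIC))
E
```

```text
(no output)
```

View pics/z1.png

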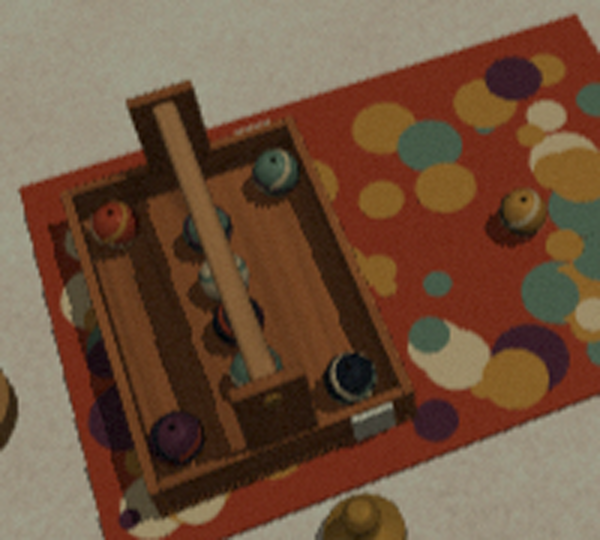

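View pics/z2.png

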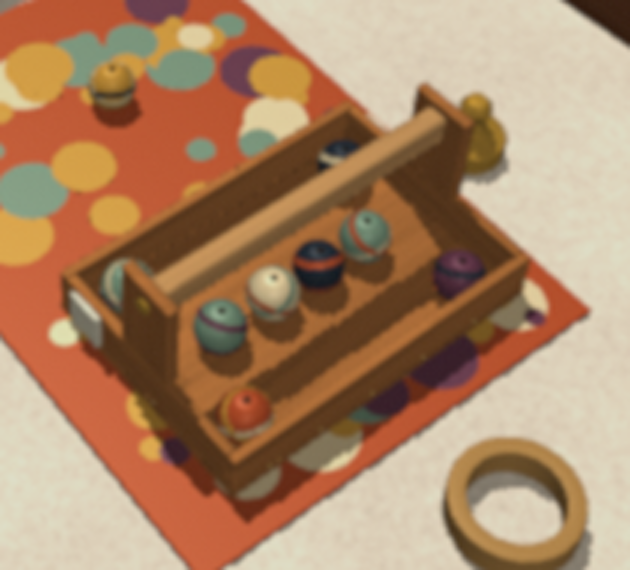

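```bash
python3 - <<'E'
from h import *
for cam,off,pts in [('scene',(155,185),[(65,192),(293,120),(412,390),(156,490)]),('side',(270,230),[(65,277),(348,105),(525,258),(235,458)])]:
    P=np.array([atz(cam,(p[0]/3+off[0],p[1]/3+off[1]),.046)[:2] for p in pts]);print(cam,P.round(4),P.mean(0).round(4))
    for i in range(4):
        d=P[(i+1)%4]-P[i];print(np.linalg.norm(d).round(3),np.degrees(np.arctan2(d[1],d[0])).round(1))
s=sense();M=R.from_rotvec(s['orientation']).as_matrix();print(M.round(4))
# target above stray, tool x dir phi
for phi in (90,):
  c,sn=np.cos(np.radians(phi)),np.sin(np.radians(phi))
  x=np.array([c,sn,0]);z=np.array([0,0,-1]);y=np.cross(z,x)
  T=np.c_[x,y,z];print(np.degrees(R.from_matrix(M.T@T).as_rotvec()).round(1))
for t in ([.574,.065,.17],): print((M.T@(np.array(t)-s['eef_pos'])*1000).round(1))
E
```

```text
scene [[ 0.4229 -0.2558]
 [ 0.4329 -0.0719]
 [ 0.6949 -0.0817]
 [ 0.6881 -0.264 ]] [ 0.5597 -0.1684]
0.184 86.9
0.262 -2.1
0.182 -92.1
0.265 178.2
side [[ 0.4244 -0.0807]
 [ 0.689  -0.0889]
 [ 0.6821 -0.2713]
 [ 0.4203 -0.2606]] [ 0.5539 -0.1754]
0.265 -1.8
0.183 -92.1
0.262 177.7
0.18 88.7
[[-9.700e-01  2.433e-01  1.000e-04]
 [ 2.433e-01  9.700e-01  1.000e-04]
 [-0.000e+00  1.000e-04 -1.000e+00]]
[ 0.  -0.  75.9]
[-541.  -322.3   70.7]
```

Tray yaw is about -2°, with its centre near (0.557, -0.172). I'm moving above the stray with the jaws along the tray's x.

Request:
apply_moves([
  [-53,-32,5,0,0,8,80],
  [-106,-63,10,0,0,16,80],
  [-159,-95,15,0,0,24,80],
  [-212,-126,20,0,0,32,80],
  [-265,-158,25,0,0,40,80],
  [-318,-190,30,0,0,48,80],
  [-371,-221,35,0,0,56,80],
  [-424,-253,40,0,0,64,80],
  [-477,-284,45,0,0,72,80],
  [-530,-316,50,0,0,78,80],
])

```text
time_s: 2.0
eef_pos: [0.5663, 0.0721, 0.1907]
orientation: [2.266, 2.176, 0.001]
force: [1.0, 0.6, 0.1]
width: 0.0798
```

```bash
python3 - <<'E'
from h import *
s=sense();print(s['time_s'],s['eef_pos'],s['qd'].round(3))
save('wrist','pics/w1.png')
for t,z in [('stray_mid',.022),('tray_bar',.109)]:
    for r in landmark_of(t,'wrist')[:3]:
        print(t,np.round(r['point'],1),round(r['p'],2),np.round(atz('wrist',r['point'],z,s),4))
for r in masks_of('stray','wrist')[:2]:
    ys,xs=np.nonzero(r['region']);print(r['p'],xs.min(),xs.max(),ys.min(),ys.max(),xs.mean(),ys.mean(),atz('wrist',(xs.mean(),ys.mean()),.022,s))
s=sense();print(s['eef_pos']);M=R.from_rotvec(s['orientation']).as_matrix();print(M.round(3))
E
```

```text
2.0 [0.56625128 0.07214771 0.19066725] [-0.657  0.538 -0.766  0.004  0.219  0.163]
stray_mid [331.3 231.7] 0.97 [0.5806 0.0601 0.022 ]
0.66 305 355 207 258 329.7655339805825 232.43495145631067 [0.57946386 0.059604   0.022     ]
[0.56500343 0.07288768 0.19002422]
[[ 0.038  0.999 -0.001]
 [ 0.999 -0.038  0.   ]
 [ 0.    -0.001 -1.   ]]
```

View pics/w1.png

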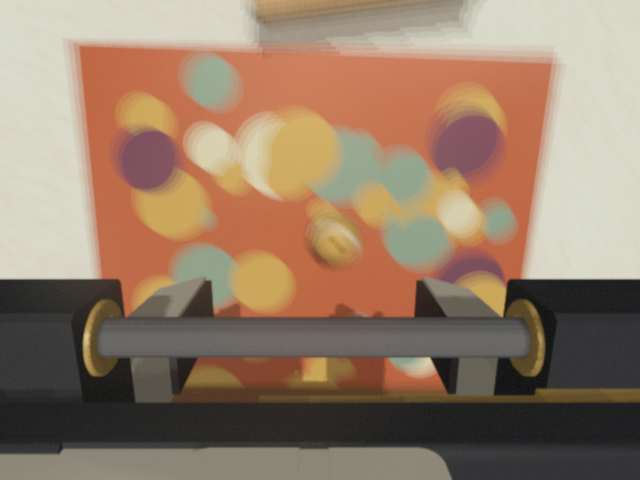

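The wrist view shows the stray at about (333,238), blurred because the arm was still settling. I'll measure again at rest.

```bash
python3 - <<'E'
from h import *
for k in range(3):
    s=sense();save('wrist',f'pics/w2{k}.png')
    r=landmark_of('stray_mid','wrist')[0]
    print(s['time_s'],s['eef_pos'].round(4),s['qd'].round(3),np.round(r['point'],1),round(r['p'],2),np.round(atz('wrist',r['point'],.022,s),4))
M=R.from_rotvec(s['orientation']).as_matrix()
p=atz('wrist',r['point'],.022,s)
print((M.T@(p-s['eef_pos'])*1000).round(1))
E
```

```text
2.2 [0.565  0.0729 0.19  ] [ 0.04  -0.028  0.028  0.004  0.003 -0.002] [332.4 232.8] 0.86 [0.5799 0.0602 0.022 ]
2.3 [0.5642 0.0745 0.1907] [ 0.017 -0.013  0.006 -0.001 -0.001 -0.002] [331.7 235.4] 0.65 [0.5786 0.0597 0.022 ]
2.4 [0.5642 0.075  0.1911] [ 0.003 -0.004 -0.003 -0.    -0.     0.001] [333.9 234. ] 0.96 [0.5805 0.0611 0.022 ]
[-13.4  16.8 169.1]
```

View pics/w22.png

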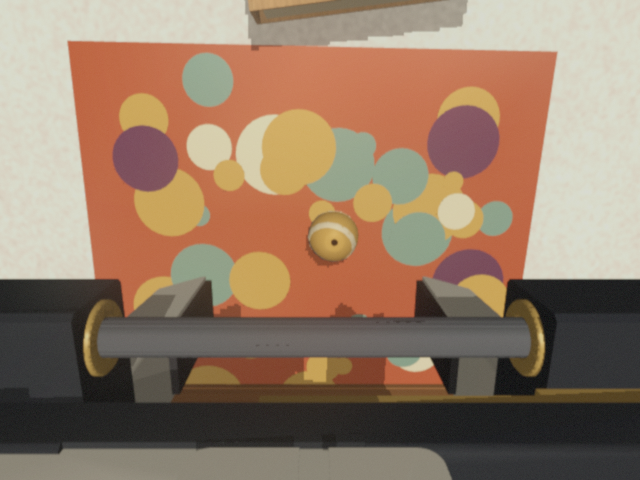

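At rest the bead is at (333,236), which gives about (0.580, 0.060). I'll descend halfway and check again, since the fixed cameras differ by about 5 mm.

Request:
apply_moves([
  [-2,3,15,0,0,0,75],
  [-5,6,30,0,0,0,75],
  [-8,9,45,0,0,0,75],
  [-10,12,60,0,0,0,75],
  [-12,14,75,0,0,0,75],
  [-13,15,85,0,0,0,75],
  [-13,15,90,0,0,0,75],
  [-13,15,90,0,0,0,75],
  [-13,15,90,0,0,0,75],
  [-13,15,90,0,0,0,75],
])

```text
time_s: 3.75
eef_pos: [0.5797, 0.0603, 0.1013]
orientation: [2.261, 2.18, 0.001]
force: [0.3, 0.2, -0.5]
width: 0.0746
```

```bash
python3 - <<'E'
from h import *
s=sense();save('wrist','pics/w3.png')
M=R.from_rotvec(s['orientation']).as_matrix()
print(s['time_s'],s['eef_pos'].round(4),s['qd'].round(3),M[:,0])
for r in landmark_of('stray_mid','wrist')[:1]:
    p=atz('wrist',r['point'],.022,s)
    print(np.round(r['point'],1),round(r['p'],2),p.round(4),(M.T@(p-s['eef_pos'])*1000).round(1))
for r in masks_of('stray','wrist')[:1]:
    ys,xs=np.nonzero(r['region']);print(r['p'],xs.min(),xs.max(),ys.min(),ys.max(),xs.mean(),ys.mean(),atz('wrist',(xs.mean(),ys.mean()),.022,s))
E
```

```text
3.75 [0.5797 0.0603 0.1013] [ 0.002  0.001  0.002 -0.001  0.    -0.   ] [3.62338658e-02 9.99343333e-01 9.87142470e-05]
[310.7 253.2] 0.64 [0.5795 0.0592 0.022 ] [-1.1 -0.2 79.3]
0.94 275 345 218 288 310.4191983660965 252.5876946642839 [0.57937446 0.059602   0.022     ]
```

View pics/w3.png

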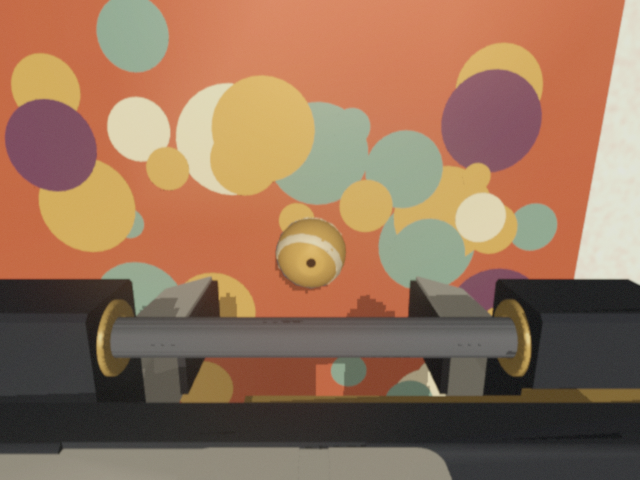

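The bead is centred between the jaws, at (310,253). Descending and closing.

Request:
apply_moves([
  [0,0,15,0,0,0,70],
  [-1,0,30,0,0,0,70],
  [-1,0,45,0,0,0,70],
  [-1,0,58,0,0,0,70],
  [-1,0,68,0,0,0,70],
  [-1,0,75,0,0,0,70],
  [-1,0,78.5,0,0,0,70],
  [-1,0,78.5,0,0,0,60],
  [-1,0,78.5,0,0,0,50],
  [-1,0,78.5,0,0,0,44],
])

```text
time_s: 5.15
eef_pos: [0.5796, 0.0592, 0.0226]
orientation: [2.261, 2.18, 0.001]
force: [0.7, 0.2, -0.9]
width: 0.0461
```

Request:
apply_moves([
  [0,0,0,0,0,0,38],
  [0,0,0,0,0,0,30],
  [0,0,0,0,0,0,20],
  [0,0,0,0,0,0,20],
  [0,0,0,0,0,0,20],
  [0,0,0,0,0,0,20],
  [0,0,-5,0,0,0,20],
  [0,0,-15,0,0,0,20],
  [0,0,-30,0,0,0,20],
  [0,0,-45,0,0,0,20],
])

```text
time_s: 6.4
eef_pos: [0.5797, 0.0592, 0.0686]
orientation: [2.261, 2.18, 0.001]
force: [-0.8, -0.8, -0.8]
width: 0.0359
```

```bash
python3 - <<'E'
from h import *
s=sense();save('wrist','pics/w4.png');save('side','pics/s4.png')
print(s['time_s'],s['eef_pos'].round(4),s['width'],s['force'])
E
```

```text
6.4 [0.5797 0.0592 0.0686] 0.03592614670908465 [-0.76598375 -0.76089274 -0.81814706]
```

View pics/w4.png

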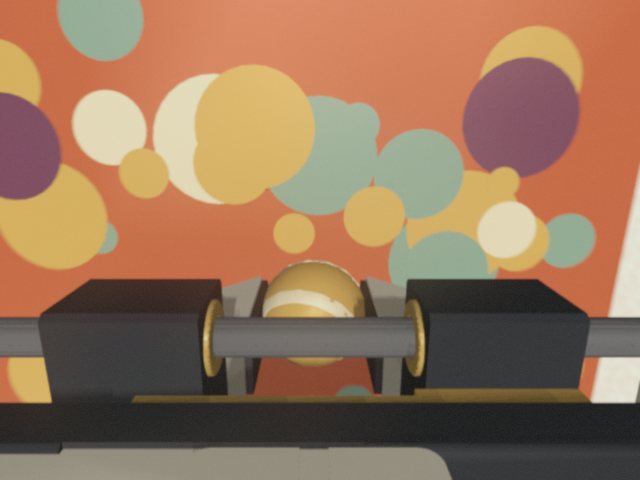

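View pics/s4.png

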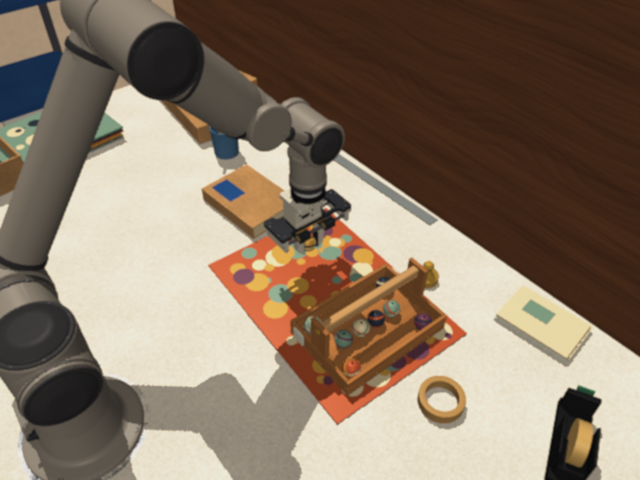

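The bead is held (width 36 mm, at (313,310) between the pads). Next I'll raise it and move it over the tray's near side.

Request:
apply_moves([
  [0,0,-30,0,0,0,20],
  [0,0,-70,0,0,0,20],
  [-10,-1,-110,0,0,0,20],
  [-30,-4,-150,0,0,0,20],
  [-55,-7,-170,0,0,0,20],
  [-85,-10,-170,0,0,0,20],
  [-115,-13,-170,0,0,0,20],
  [-135,-15,-170,0,0,0,20],
  [-140,-15,-170,0,0,0,20],
  [-140,-15,-170,0,0,0,20],
])

```text
time_s: 7.75
eef_pos: [0.5594, -0.0798, 0.2371]
orientation: [-2.261, -2.18, -0.0]
force: [0.3, -0.2, -0.6]
width: 0.0357
```

Request:
apply_moves([
  [0,0,0,0,0,0,20],
  [0,0,0,0,0,0,20],
  [0,0,0,0,0,0,20],
  [0,0,0,0,0,0,20],
  [0,0,0,0,0,0,20],
  [0,0,0,0,0,0,20],
  [0,0,0,0,0,0,20],
  [0,0,0,0,0,0,20],
  [0,0,0,0,0,0,20],
  [0,0,0,0,0,0,20],
])

```text
time_s: 9.0
eef_pos: [0.5593, -0.0801, 0.2372]
orientation: [-2.261, -2.181, -0.0]
force: [0.0, -0.4, 0.2]
width: 0.0358
```

```bash
python3 - <<'E'
from h import *
s=sense();save('wrist','pics/w5.png')
print(s['time_s'],s['eef_pos'].round(4),s['width'],s['qd'].round(3))
for t,z in [('tray_bar',.109),('bead0_mid',.028),('tray',.004)]:
    for r in landmark_of(t,'wrist')[:5]:
        p=atz('wrist',r['point'],z,s)
        print(t,np.round(r['point'],1),round(r['p'],2),p.round(4))
E
```

```text
9.0 [ 0.5593 -0.0801  0.2372] 0.03583626250646401 [ 0.    -0.001  0.    -0.001 -0.    -0.   ]
tray_bar [315.2 362.2] 0.8 [ 0.5583 -0.1772  0.109 ]
bead0_mid [428.8 244.9] 0.89 [ 0.6582 -0.1171  0.028 ]
```

View pics/w5.png

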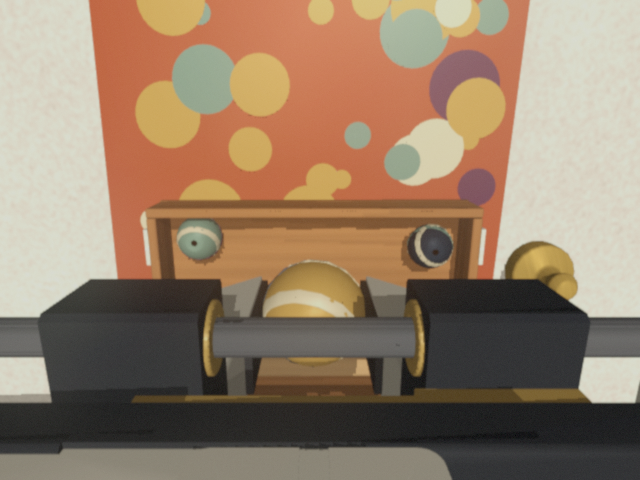

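Wrist view: the tray's near rim runs from (148,204) to (481,203), with corner beads at (200,240) and (430,246). The tray looks parallel to the tool. I'll use this edge to get the tray frame.

```bash
python3 - <<'E'
from h import *
s=sense()
im=cv2.imread('pics/w5.png')
cv2.imwrite('pics/w5z.png',cv2.resize(im[190:300,130:500],None,fx=2.1,fy=2.1,interpolation=cv2.INTER_CUBIC))
for n,px,z in [('cornL out',(149,203),.046),('cornR out',(481,202),.046),('in',(150,217),.046),('inR',(481,215),.046),('bL',(200,239),.028),('bR',(430,245),.028)]:
    print(n,atz('wrist',px,z,s).round(4))
M=R.from_rotvec(s['orientation']).as_matrix();print(M.round(4))
# bead in grip: assume depth
o,v=ray('wrist',(313.5,312),s)
t=(0.2372+.0-o[2])/v[2];print('bead at tcp height', (M.T@(o+v*t-s['eef_pos'])*1000).round(1))
E
```

```text
cornL out [ 0.4309 -0.069   0.046 ]
cornR out [ 0.6935 -0.078   0.046 ]
in [ 0.4302 -0.0803  0.046 ]
inR [ 0.6941 -0.0885  0.046 ]
bL [ 0.4631 -0.1046  0.028 ]
bR [ 0.6592 -0.1172  0.028 ]
[[ 3.630e-02  9.993e-01  0.000e+00]
 [ 9.993e-01 -3.630e-02  1.000e-04]
 [ 1.000e-04  0.000e+00 -1.000e+00]]
bead at tcp height [ 0.7  1.2 -0. ]
```

View pics/w5z.png

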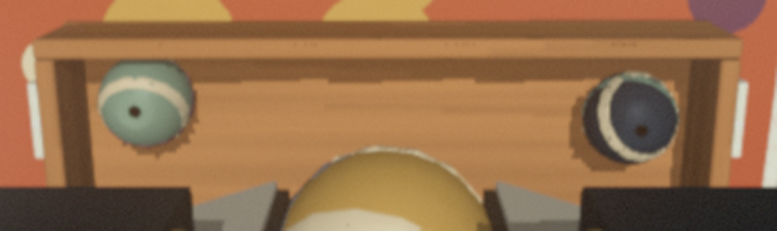

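Top outer edge is at row 208, which puts the tray centre at about (0.559, -0.173) with yaw -2°. The drop spot is (0.560, -0.113). I'll descend partway first.

Request:
apply_moves([
  [-10,1,0,0,0,0,20],
  [-20,1,0,0,0,0,20],
  [-30,2,10,0,0,0,20],
  [-33,2,30,0,0,0,20],
  [-33,2,55,0,0,0,20],
  [-33,2,80,0,0,0,20],
  [-33,2,105,0,0,0,20],
  [-33,2,122,0,0,0,20],
  [-33,2,130,0,0,0,20],
  [-33,2,130,0,0,0,20],
])

```text
time_s: 10.45
eef_pos: [0.5599, -0.1134, 0.1066]
orientation: [-2.261, -2.18, 0.001]
force: [-0.0, 0.0, -0.3]
width: 0.0362
```

```bash
python3 - <<'E'
from h import *
s=sense()
print(s['time_s'],s['eef_pos'].round(4),s['width'],s['qd'].round(3),s['force'])
w=save('wrist','pics/w6.png');a=get_image('scene');b=get_image('side')
s=np.hstack([cv2.resize(a[170:370,140:360],None,fx=1.8,fy=1.8),cv2.resize(b[210:410,270:490],None,fx=1.8,fy=1.8)])
save('',"pics/f6.png",s)
E
```

```text
10.45 [ 0.5599 -0.1134  0.1066] 0.03616217066096855 [ 0.004 -0.019 -0.019  0.001  0.009 -0.   ] [-0.03045965  0.03643185 -0.31685853]
```

View pics/w6.png

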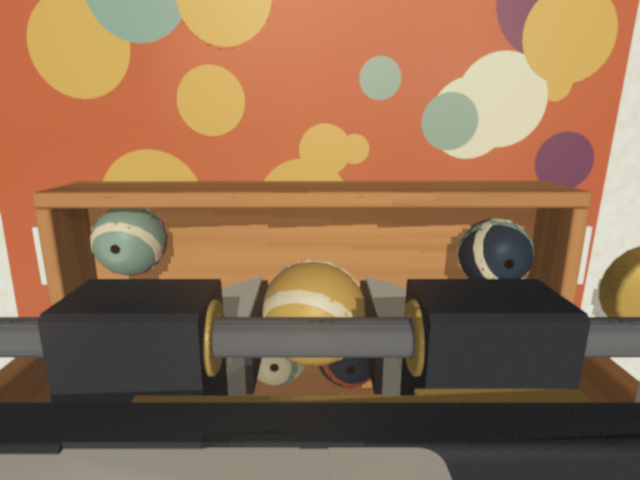

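View pics/f6.png

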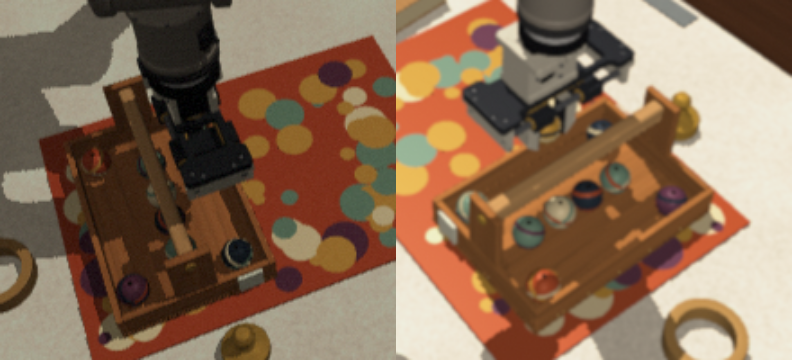

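The bead is above the free spot. The rim's inner edge is at row 206, and two of the row beads show at (280,368) and (350,371). I'll check the clearances.

```bash
python3 - <<'E'
from h import *
s=sense();print(s['eef_pos'])
for n,px,z in [('wall in L',(60,206),.046),('wall in R',(560,206),.046),('wall out L',(60,193),.046),('wallout R',(560,193),.046),('bL',(129,241),.028),('bR',(495,253),.028),('row beads hole',(274,367),.046),('r',(351,371),.046)]:
    print(n,atz('wrist',px,z,s).round(4))
E
```

```text
[ 0.56055321 -0.11340769  0.10790876]
wall in L [ 0.4397 -0.0806  0.046 ]
wall in R [ 0.6832 -0.0897  0.046 ]
wall out L [ 0.4409 -0.0743  0.046 ]
wallout R [ 0.6825 -0.0833  0.046 ]
bL [ 0.4625 -0.1041  0.028 ]
bR [ 0.661  -0.1184  0.028 ]
row beads hole [ 0.5384 -0.1726  0.046 ]
r [ 0.5799 -0.1767  0.046 ]
```

Request:
apply_moves([
  [0,0,15,0,0,0,20],
  [0,0,32,0,0,0,20],
  [0,0,48,0,0,0,20],
  [0,0,60,0,0,0,20],
  [0,0,68,0,0,0,20],
  [0,0,73,0,0,0,20],
  [0,0,76,0,0,0,20],
  [0,0,76,0,0,0,20],
  [0,0,76,0,0,0,20],
  [0,0,76,0,0,0,20],
])

```text
time_s: 11.85
eef_pos: [0.5603, -0.1132, 0.0315]
orientation: [2.261, 2.18, 0.001]
force: [-0.3, -0.6, -0.7]
width: 0.0359
```

```bash
python3 - <<'E'
from h import *
s=sense()
print(s['time_s'],s['eef_pos'].round(4),s['width'],s['qd'].round(3),s['force'])
save('wrist','pics/w7.png')
E
```

```text
11.85 [ 0.5603 -0.1132  0.0315] 0.035852989729979204 [-0.001  0.003  0.    -0.001 -0.002 -0.001] [-0.25923505 -0.5854846  -0.73538232]
```

View pics/w7.png

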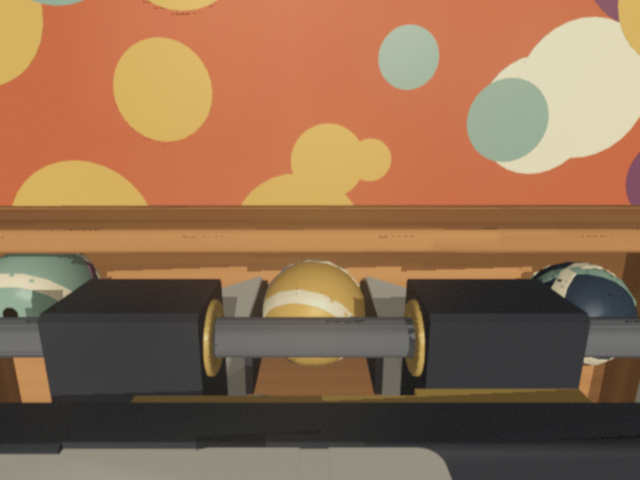

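The bead is inside, clear of the wall and the corner beads, about 2–3 mm above the floor. Lower 2 mm and release.

Request:
apply_moves([
  [0,0,1,0,0,0,20],
  [0,0,2,0,0,0,20],
  [0,0,2,0,0,0,20],
  [0,0,2,0,0,0,34],
  [0,0,2,0,0,0,36],
  [0,0,2,0,0,0,38],
  [0,0,2,0,0,0,41],
  [0,0,2,0,0,0,45],
  [0,0,2,0,0,0,50],
  [0,0,2,0,0,0,52],
])

```text
time_s: 13.15
eef_pos: [0.5601, -0.1132, 0.0292]
orientation: [-2.261, -2.181, -0.0]
force: [-0.1, -0.2, 0.2]
width: 0.0517
```

Request:
apply_moves([
  [0,0,0,0,0,0,52],
  [0,0,0,0,0,0,52],
  [0,0,-8,0,0,0,52],
  [0,0,-20,0,0,0,52],
  [0,0,-40,0,0,0,52],
  [0,0,-65,0,0,0,52],
  [0,0,-90,0,0,0,52],
  [0,0,-120,0,0,0,52],
  [0,0,-150,0,0,0,52],
  [0,0,-170,0,0,0,52],
])

```text
time_s: 14.4
eef_pos: [0.5605, -0.1133, 0.2019]
orientation: [2.26, 2.179, 0.002]
force: [0.4, 0.2, -0.2]
width: 0.0519
```

```bash
python3 - <<'E'
from h import *
s=sense()
print(s['time_s'],s['eef_pos'].round(4),s['width'],s['force'])
w=save('wrist','pics/w8.png');a=get_image('scene');b=get_image('side')
s=np.hstack([cv2.resize(a[170:370,140:360],None,fx=1.8,fy=1.8),cv2.resize(b[210:410,270:490],None,fx=1.8,fy=1.8)])
save('',"pics/f8.png",s)
E
```

```text
14.4 [ 0.5605 -0.1133  0.2019] 0.051876405830236345 [ 0.3531727   0.20941684 -0.15664413]
```

View pics/w8.png

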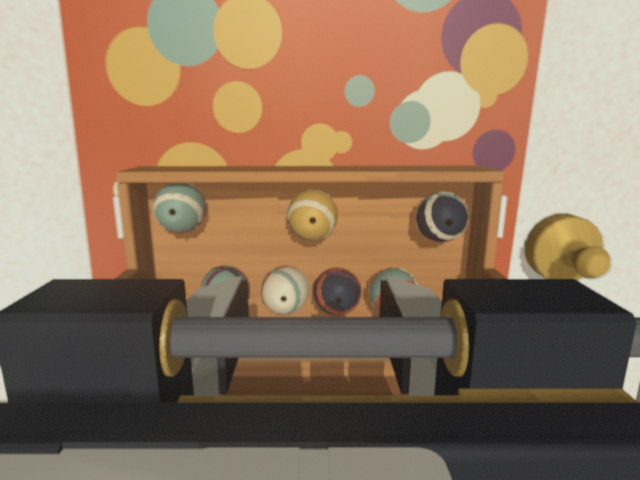

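View pics/f8.png

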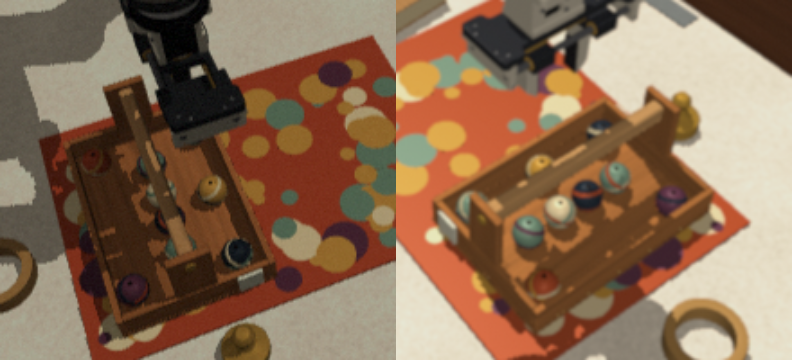

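The stray now stands upright in the tray at (312,215) with the others. Next I'll turn 90° over the middle of the bar, above handle height.

Request:
apply_moves([
  [0,0,-10,0,0,5,70],
  [-3,0,-20,0,0,14,80],
  [-10,0,-30,0,0,24,80],
  [-18,0,-35,0,0,34,80],
  [-28,0,-35,0,0,44,80],
  [-38,0,-35,0,0,54,80],
  [-48,0,-35,0,0,64,80],
  [-56,0,-35,0,0,74,80],
  [-60,0,-35,0,0,83,80],
  [-61,0,-35,0,0,90,80],
])

```text
time_s: 15.8
eef_pos: [0.5573, -0.1742, 0.2329]
orientation: [-3.14, 0.065, 0.003]
force: [-0.3, 0.6, -0.4]
width: 0.0802
```

Request:
apply_moves([
  [0,0,0,0,0,0,80],
  [0,0,0,0,0,0,80],
  [0,0,0,0,0,0,80],
  [0,0,0,0,0,0,80],
  [0,0,0,0,0,0,80],
  [0,0,0,0,0,0,80],
  [0,0,0,0,0,0,80],
  [0,0,0,0,0,0,80],
  [0,0,0,0,0,0,80],
  [0,0,0,0,0,0,80],
])

```text
time_s: 17.05
eef_pos: [0.5579, -0.1741, 0.2342]
orientation: [-3.141, 0.057, -0.0]
force: [-1.0, -0.2, -0.2]
width: 0.0801
```

```bash
python3 - <<'E'
from h import *
s=sense()
M=R.from_rotvec(s['orientation']).as_matrix()
print(s['time_s'],s['eef_pos'].round(4),s['width'],s['q'].round(3),M.round(4))
w=save('wrist','pics/w9.png')
for c in ['wrist','scene','side']:
  if c!='wrist': get_image(c)
  for t,z in [('tray_bar',.109)]:
    for r in landmark_of(t,c)[:2]:
        p=atz(c,r['point'],z,s)
        print(c,t,np.round(r['point'],1),round(r['p'],2),p.round(4),(M.T@(p-s['eef_pos'])*1000).round(1))
E
```

```text
17.05 [ 0.5579 -0.1741  0.2342] 0.0801188045583571 [-0.434  0.456  1.364  0.     1.321  1.173] [[ 9.993e-01 -3.640e-02  1.000e-04]
 [-3.640e-02 -9.993e-01  1.000e-04]
 [ 0.000e+00 -1.000e-04 -1.000e+00]]
wrist tray_bar [306.7 238.7] 0.96 [ 0.5557 -0.1711  0.109 ] [ -2.3  -3.  125.2]
wrist tray_bar [235.  209.6] 0.42 [ 0.5766 -0.1261  0.109 ] [ 16.9 -48.7 125.2]
scene tray_bar [226.8 263.6] 0.85 [ 0.5568 -0.1677  0.109 ] [ -1.3  -6.4 125.2]
scene tray_bar [230.8 275.9] 0.67 [ 0.5893 -0.1699  0.109 ] [ 31.2  -5.3 125.2]
side tray_bar [370.6 299.1] 0.9 [ 0.5538 -0.1742  0.109 ] [ -4.    0.2 125.2]
```

View pics/w9.png

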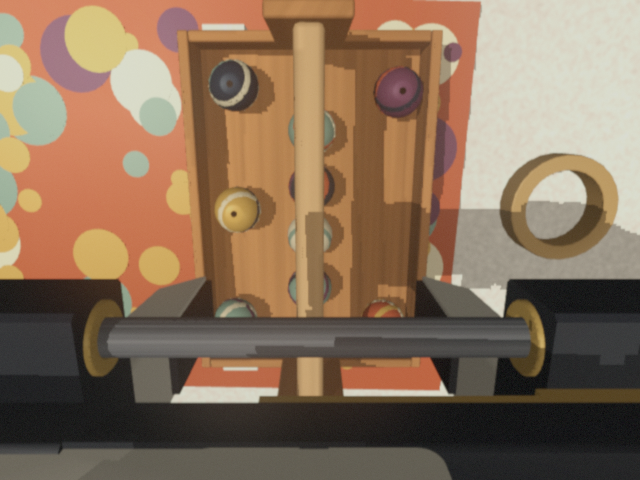

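Wrist view: the bar runs vertically along column ~310, aligned with the tool, with the gold bead at (237,210). I'll check the offset arithmetic before descending.

```bash
python3 - <<'E'
from h import *
s=sense()
M=R.from_rotvec(s['orientation']).as_matrix()
c=camera_info('wrist');print(c.keys(),c['cx'],c['fx'],c['tool_from_camera'])
for px,z in [((306.7,238.7),.109),((310.5,240),.121),((309.5,100),.121),((310.5,380),.121),((313.5,240),.121),((310,34),.046),((310,365),.046),((188,240),.046),((428,240),.046)]:
    o,v=ray('wrist',px,s);p=atz('wrist',px,z,s);print(px,p.round(4),(M.T@(p-s['eef_pos'])*1000).round(1),(M.T@(o-s['eef_pos'])*1000).round(1),(M.T@v).round(4))
E
```

```text
dict_keys(['fx', 'fy', 'cx', 'cy', 'tool_from_camera']) 313.5379530118632 429.49049693298167 [[-4.47325978e-04  9.67160048e-01  2.54167743e-01  6.95342243e-02]
 [ 9.99999612e-01  6.25601294e-04 -6.20577463e-04  1.28597171e-03]
 [-7.59205398e-04  2.54167366e-01 -9.67159952e-01 -1.44383419e-01]
 [ 0.00000000e+00  0.00000000e+00  0.00000000e+00  1.00000000e+00]]
(306.7, 238.7) [ 0.5557 -0.171   0.109 ] [ -2.3  -3.  125.2] [  69.5    1.3 -144.4] [-0.2575 -0.0153  0.9663]
(310.5, 240) [ 0.558  -0.1737  0.121 ] [ 1.000e-01 -4.000e-01  1.132e+02] [  69.5    1.3 -144.4] [-0.2604 -0.0065  0.9655]
(309.5, 100) [ 0.6409 -0.1763  0.121 ] [ 83.   -0.8 113.2] [  69.5    1.3 -144.4] [ 0.0548 -0.0086  1.0484]
(310.5, 380) [ 0.4595 -0.1699  0.121 ] [-98.5  -0.7 113.2] [  69.5    1.3 -144.4] [-0.5757 -0.0067  0.8827]
(313.5, 240) [ 0.5579 -0.1755  0.121 ] [1.000e-01 1.400e+00 1.132e+02] [  69.5    1.3 -144.4] [-2.604e-01  5.000e-04  9.655e-01]
(310, 34) [ 0.6896 -0.1779  0.046 ] [131.8  -1.  188.2] [  69.5    1.3 -144.4] [ 0.2035 -0.0073  1.0874]
(310, 365) [ 0.4254 -0.1677  0.046 ] [-132.6   -1.6  188.2] [  69.5    1.3 -144.4] [-0.5419 -0.0078  0.8915]
(188, 240) [ 0.5414 -0.0743  0.046 ] [-20.1 -99.2 188.2] [  69.5    1.3 -144.4] [-0.2603 -0.2917  0.9657]
(428, 240) [ 0.5343 -0.2666  0.046 ] [-20.2  93.3 188.2] [  69.5    1.3 -144.4] [-0.2606  0.2671  0.9653]
```

The calibration reading jitters by about 2 mm per query. The jaw midpoint in the image is at column 314 and the bar at 310.5, so the offset is about -2 mm in tool y. Descending around the bar with the fingers open.

Request:
apply_moves([
  [0,-1,15,0,0,0,80],
  [-1,-2,32,0,0,0,80],
  [-1,-2,50,0,0,0,80],
  [-1,-2,70,0,0,0,80],
  [-1,-2,90,0,0,0,80],
  [-1,-2,108,0,0,0,75],
  [-1,-2,120,0,0,0,70],
  [-1,-2,127,0,0,0,60],
  [-1,-2,130,0,0,0,50],
  [-1,-2,130,0,0,0,45],
])

```text
time_s: 18.6
eef_pos: [0.5571, -0.1722, 0.1044]
orientation: [3.141, -0.057, 0.001]
force: [-0.0, 0.8, 0.6]
width: 0.0467
```

```bash
python3 - <<'E'
from h import *
s=sense()
print(s['time_s'],s['eef_pos'].round(4),s['width'],s['force'])
w=save('wrist','pics/w10.png');b=get_image('side')
save('',"pics/f10.png",cv2.resize(b[160:420,250:500],None,fx=2.2,fy=2.2))
E
```

```text
18.6 [ 0.5571 -0.1722  0.1044] 0.046653919323343854 [-0.033328    0.84251453  0.57929771]
```

View pics/w10.png

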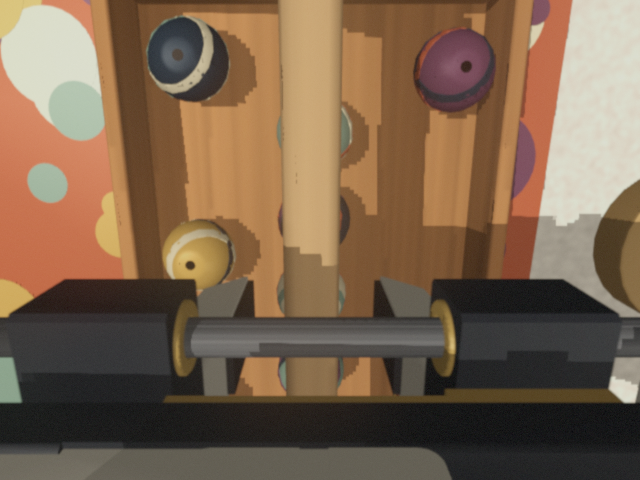

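View pics/f10.png

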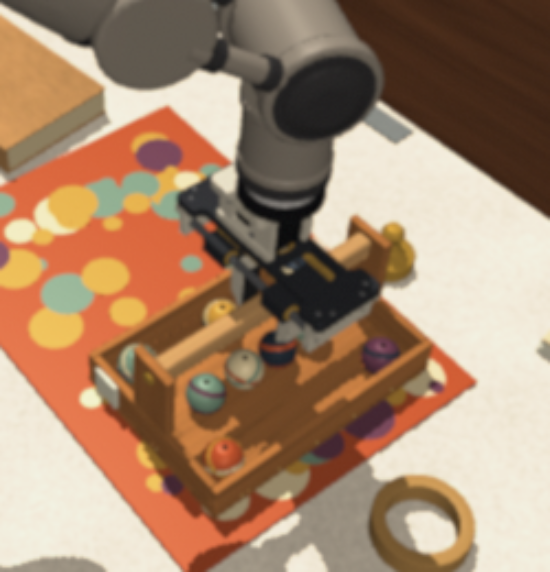

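The bar sits between the jaws: bar centre at column 311.5, jaw midpoint at 314.5, so about 1 mm off. Nudge and close.

Request:
apply_moves([
  [0,-1,0,0,0,0,40],
  [0,-1,0,0,0,0,34],
  [0,-1,0,0,0,0,28],
  [0,-1,0,0,0,0,24],
  [0,-1,0,0,0,0,21],
  [0,-1,0,0,0,0,19],
  [0,-1,0,0,0,0,17],
  [0,-1,0,0,0,0,10],
  [0,-1,0,0,0,0,5],
  [0,-1,0,0,0,0,5],
])

```text
time_s: 19.95
eef_pos: [0.557, -0.1713, 0.1042]
orientation: [3.141, -0.057, 0.0]
force: [-0.2, -2.1, -1.8]
width: 0.0177
```

```bash
python3 - <<'E'
from h import *
s=sense()
print(s['time_s'],s['eef_pos'].round(4),s['width'],s['force'],s['ft_torque'])
w=save('wrist','pics/w11.png')
E
```

```text
19.95 [ 0.557  -0.1713  0.1042] 0.017706519381744744 [-0.15658901 -2.10232196 -1.75143526] [-0.4015182   0.18400833  0.01764051]
```

View pics/w11.png

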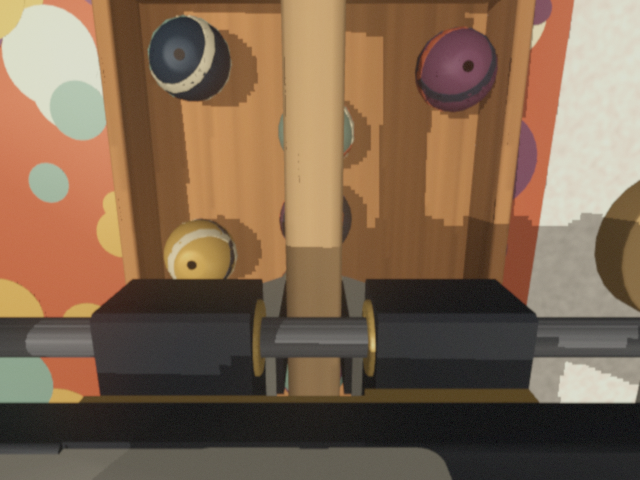

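Gripped at 17.7 mm. Lifting gently, starting with a small lift to check for tilt.

Request:
apply_moves([
  [0,0,-0.5,0,0,0,5],
  [0,0,-1.5,0,0,0,5],
  [0,0,-3,0,0,0,5],
  [0,0,-5,0,0,0,5],
  [0,0,-7.5,0,0,0,5],
  [0,0,-10,0,0,0,5],
  [0,0,-12.5,0,0,0,5],
  [0,0,-14,0,0,0,5],
  [0,0,-15,0,0,0,5],
  [0,0,-15,0,0,0,5],
])

```text
time_s: 21.25
eef_pos: [0.557, -0.1711, 0.1192]
orientation: [-3.141, 0.057, -0.0]
force: [0.4, 0.4, -7.6]
width: 0.0178
```

```bash
python3 - <<'E'
from h import *
s=sense()
print(s['time_s'],s['eef_pos'].round(4),s['width'],s['force'],s['ft_torque'])
b=get_image('side');a=get_image('scene')
save('',"pics/f12.png",np.hstack([cv2.resize(a[170:370,140:360],None,fx=1.8,fy=1.8),cv2.resize(b[210:410,270:490],None,fx=1.8,fy=1.8)]))
E
```

```text
21.25 [ 0.557  -0.1711  0.1192] 0.017783466278471733 [ 0.35612818  0.37592971 -7.57443467] [-0.04809118  0.1475135   0.03263412]
```

View pics/f12.png

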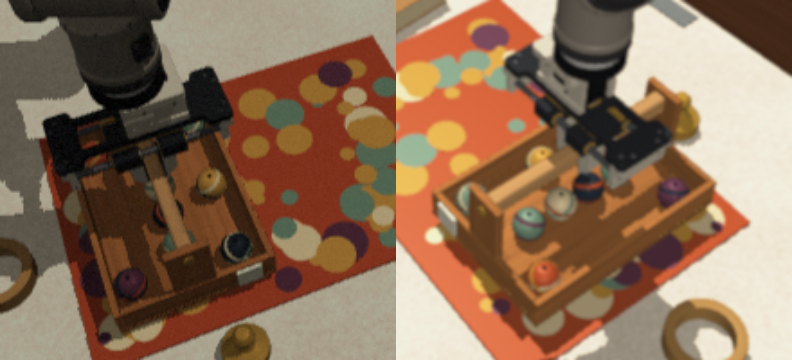

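The load is 7.6 N, with little torque, so it is hanging level. Raising it the rest of the way to about 100 mm above the cover.

Request:
apply_moves([
  [0,0,-2,0,0,0,5],
  [0,0,-6,0,0,0,5],
  [0,0,-12,0,0,0,5],
  [0,0,-20,0,0,0,5],
  [0,0,-29,0,0,0,5],
  [0,0,-38,0,0,0,5],
  [0,0,-47,0,0,0,5],
  [0,0,-56,0,0,0,5],
  [0,0,-64,0,0,0,5],
  [0,0,-71,0,0,0,5],
])

```text
time_s: 22.6
eef_pos: [0.557, -0.1711, 0.1907]
orientation: [-3.141, 0.057, -0.0]
force: [-0.4, -0.7, -8.5]
width: 0.0179
```

Request:
apply_moves([
  [0,0,-6,0,0,0,5],
  [0,0,-10,0,0,0,5],
  [0,0,-13,0,0,0,5],
  [0,0,-15,0,0,0,5],
  [0,0,-15,0,0,0,5],
  [0,0,-15,0,0,0,5],
  [0,0,-15,0,0,0,5],
  [0,0,-15,0,0,0,5],
  [0,0,-15,0,0,0,5],
  [0,0,-15,0,0,0,5],
])

```text
time_s: 23.85
eef_pos: [0.557, -0.1711, 0.2052]
orientation: [-3.141, 0.057, -0.0]
force: [0.3, 0.6, -8.3]
width: 0.0179
```

```bash
python3 - <<'E'
from h import *
s=sense()
print(s['time_s'],s['eef_pos'].round(4),s['width'],s['force'],s['ft_torque'],s['qd'].round(4))
b=get_image('side');a=get_image('scene');save('wrist','pics/w13.png')
save('',"pics/f13.png",np.hstack([cv2.resize(a[150:370,140:360],None,fx=1.8,fy=1.8),cv2.resize(b[190:410,270:490],None,fx=1.8,fy=1.8)]))
for i in range(3):
  get_image('side');print(sense()['eef_pos'].round(4),sense()['ft_torque'].round(3))
E
```

```text
23.85 [ 0.557  -0.1711  0.2052] 0.017860653588870984 [ 0.29288094  0.59786007 -8.28977503] [-0.06766102  0.16478683  0.00989343] [-0.0031 -0.001  -0.0008 -0.0008 -0.0005  0.0006]
[ 0.557  -0.1711  0.2052] [-0.061  0.181 -0.02 ]
[ 0.557  -0.1711  0.2052] [-0.044  0.152  0.048]
[ 0.557  -0.1711  0.2052] [-0.077  0.156 -0.035]
```

View pics/f13.png

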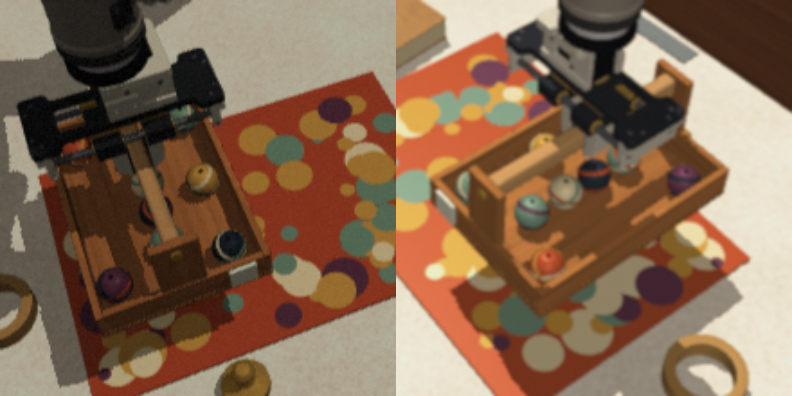

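View pics/w13.png

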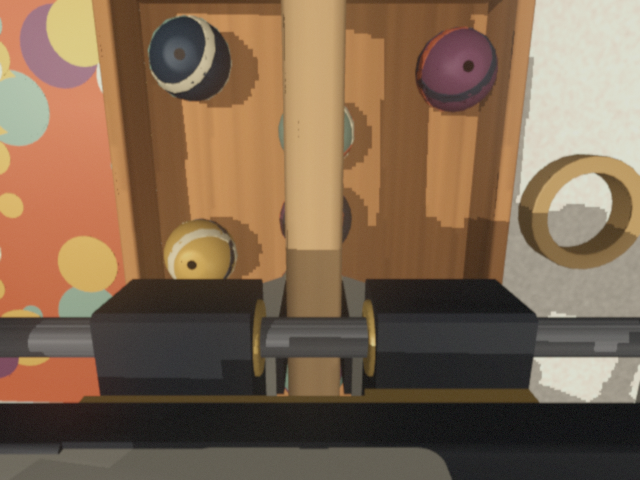

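The tray is airborne and steady. Bead and rim pixels in the wrist view match those before the lift, so it hasn't tilted or slipped. Handing in.

```bash
python3 - <<'E'
from h import *
print(hand_in())
s=sense();print(s['time_s'],s['eef_pos'],s['width'])
E
```

```text
the job is handed in; nothing more can be done
None
the job is handed in; nothing more can be done
```

The loose bead is back in the tray with the others, and the arm is holding the tray still by its bar about 10 cm above the cover. I handed the job in at about 24 s; no verdict was reported.

- **Bead:** I set the stray bead upright in the free spot halfway along the left long side and let it go. This was done while the tray was still standing on the cover.
- **Lift:** I gripped the bar at its middle (finger opening 17.8 mm) and raised it about 101 mm straight up.
- **Last checks:** The arm was still, with a load of about 8.3 N and little torque. The wrist view of the tray and beads matched the one before the lift, so I saw no tilt or slip. The cover, weight and tape roll looked unmoved in the pictures; the book was mostly out of frame in the last close-ups, and I did not measure any of them.
- **Beads counted:** The last views clearly showed the stray and most of the others. The two corner beads nearest the robot were partly hidden by the gripper and wall, so I did not re-count all nine after the lift.
- **Disagreements:** The cameras differed by about 5 mm on where the bead and tray stood. The wrist calibration also jittered by about 2 mm between readings. I settled both with close wrist views before each grip.

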